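Rack the facade panel and unscrew the sander's drum knob

TASK

Get the spindle sander ready for a new sleeve: first take the orange facade panel that is leaning on its fence and stand it on edge, fully down, in any free slot of the timber rack, then unscrew the knob from the drum on the sander's spindle (not the spare drum parked in the yellow holder). Nobody knows whether that thread is left- or right-handed, so try it both ways, turn it whichever way it gives until it is free, and finish while holding the knob upright and still about 80 mm above where it sat, over the drum. Leave the spare drum's knob, the other panels and everything else on the bench alone.

Things in the scene. Friction and masses are not known exactly. Their poses are not given: they have to be found in the camera images.
- sander: Fixed spindle sander let into the bench: aluminium table plate 340 (x) x 360 (y) x 12 mm, origin at the centre of its underside, at bench height. The drum in use stands at x = -20, y = -60 mm; a spare drum with an identical knob is parked in a yellow holder on the plate at x = +100, y = -135 mm.
- fence (a point): Middle of the front top edge of the sander's grey fence, 62 mm above the bench, at the sander's x = 0, y = +125 mm; axes as the sander's. The fence is 240 mm long along x and 16 mm thick behind this edge (+y).
- spindle (a point): Point on the vertical axis of the drum in use, on its steel washer 93 mm above the bench, where the knob's underside sits; axes as the sander's. Brown drum 76 mm in diameter; it cannot turn. Under the knob is a threaded steel hub 29 mm wide, 16 mm high, right-handed (loosens counter-clockwise from above) or left-handed (loosens clockwise); which one changes from run to run, unseen.
- knob: Knob screwed hand-tight on the drum in use, 220 g (steel core): black ribbed skirt 46 mm in diameter, 23 mm high, with a red grip bar on top, 46 mm long along the knob's x, 18 mm wide along its y, from 23 to 46 mm above the origin. Origin at the centre of the underside, z up. Pinch the bar across its 18 mm.
- knob_grip (a point): Centre of the knob's red bar, 35 mm above its underside; axes as the knob's. Thread: the wrong way it comes up solid within 0.1 rad; the right way it turns easily (under 0.2 N m), climbs 1.3 mm per rad (let the grip rise with it) and lifts straight off once turned 2.1 to 2.4 rad; at 2.4 rad it meets a stop. It cannot be pulled off before, and stays put if let go part-way.
- panel: Orange model facade panel, 130 mm wide (its x) x 110 high (its z) x 6 thick (its y), 90 g, windows below, a solid 30 mm strip along the top edge to pinch. Origin at the centre of its lower edge, z up along the panel. It starts on the sander's plate leaning 0.35 rad from vertical, top towards the sander's +y, on the fence's top edge, which meets it 53 mm up from its lower edge.
- rack: Fixed timber rack, plywood base 130 (x) x 186 (y) x 10 mm; two rows of teeth 40 mm high leave five slots along its x, 10 mm wide, 36 mm apart; slot floors 10 mm, tops of teeth 50 mm above the bench. The outermost slots (y = -72, +72 mm) hold other panels of the same size; the three inner ones are free. Origin at the centre of the underside.
- slot1 (a point): Centre of the floor of a free slot at the rack's y = -36 mm, 10 mm above the bench; axes as the rack's.
- slot2 (a point): Centre of the floor of the middle slot, free; 10 mm above the bench; axes as the rack's.
- slot3 (a point): Centre of the floor of a free slot at the rack's y = +36 mm, 10 mm above the bench; axes as the rack's.
- panel_white: White panel, 130 x 6 x 110 mm, standing loose in the outermost slot at the rack's y = -72 mm; leave alone. Origin at the centre of its lower edge.
- panel_grey: Grey panel, 130 x 6 x 110 mm, standing loose in the outermost slot at the rack's y = +72 mm; leave alone. Origin at the centre of its lower edge.
- spare_knob: Identical knob on the spare drum parked on the sander's plate; leave alone. Origin at the centre of its underside.
- house: White gabled house model, about 122 x 105 x 90 mm, on the bench; leave alone. Origin at the centre of its underside.
- glue: White glue bottle, 60 mm in diameter, 160 mm high; leave alone. Origin at the centre of its underside.
- sleeve: Empty brown abrasive sleeve, a tube 80 mm in diameter and 76 mm high standing on the bench; leave alone. Origin at the centre of its underside.
- tape: Yellow roll of tape, 100 mm in diameter, 24 mm high, lying flat; leave alone. Origin at the centre of its underside.
- sanding_block: Cork sanding block, 110 x 60 x 30 mm; leave alone. Origin at the centre of its underside.
Things that resemble listed ones, but are neither listed nor needed, are in the scene too. Leave any green look-alike of the knob alone.

How it is judged:
By the outcome, as a careful person would: the job done as asked, in the order asked, and still so for the second after the job is handed in, while the arm keeps its last pose, push and grip.
It also fails if it takes over 72 s, if anything falls off the work surface, if the arm or the gripper's body presses on something with over 40 N, if the wrist force passes 120 N, or if a joint passes its speed limit or range.

ROBOT

A 7-joint arm with a two-finger parallel gripper is mounted at the origin on the work surface. World frame = base frame: x ahead of the robot, y to its left, z up, the work surface at z = 0. Lengths are in m, angles in rad, forces in N, time in s.
With the tool pointing down it reaches from about 0.425 to 1.025 m from the base axis. Payload 9.4 kg.
Tool frame: the origin (TCP) lies midway between the tips of the shut fingers; the grasp point (between the pads) lies 19 mm behind it; z points along the fingers, y is the line along which they close (so a half turn about z gives the same grasp; the last joint's range is limited). The gripper opens to 85 mm and grips with 20 to 120 N. Pads are 22 mm wide; open, the fingers measure 114 mm over their backs; the gripper's body (76 mm by 85 mm) begins 54 mm behind the grasp point. The pads swing forward as they close: fully open they stand 13 mm farther back than shut.
Start: joints at [1.036, 0.599, -0.003, 1.599, 0.002, 0.943, -0.08], TCP at [0.32, -0.65, 0.231] pointing down, gripper open.
Joint ranges: [-2.57, 2.57], [-0.35, 1.97], [-1.29, 1.29], [0.11, 2.56], [-1.05, 4.19], [0.11, 1.86], [-2.63, 2.63]. Speed limits (rad/s): [2.22, 2.22, 3.01, 3.01, 3.14, 3.14, 3.14].

INTERFACE

Orientations are given as a 3x3 rotation matrix whose columns are the frame's x, y, z axes.
In Python, from workcell import manip, cams gives the robot as it stands. Calls block until the motion is done:
- manip.movep(position, orientation): joint-space move of the TCP to a pose.
- manip.move_linear(position, rot=None, rate=0.15, force_limit=None): straight line of the TCP; rot=None keeps the orientation; rate is the mean speed in m/s. With force_limit (N) it stops when the force on the tool has changed by that much, and returns True; else False.
- manip.goto_joints(angles): joint-space move.
- manip.open_gripper() and manip.clamp(newtons=None): open the fingers fully, or close them until they stop; newtons is the grip in N (None keeps the last).
- manip.hold(seconds).
- manip.solve_ik(position, orientation): joint angles nearest the present ones, or None.
- cams.get_image(name): name is "scene" or "top" or "wrist"; returns (picture, depth): 400x640x3 uint8, red, green, blue; 400x640 float32, m along the optical axis (not along the pixel's ray), 0 where there is no reading.
- cams.camera_params(name): a dict with "K" (3x3 intrinsics, pixels), "T" (4x4, takes a point from camera to world coordinates); the wrist camera has in their place "mount" (4x4, takes a point from camera to tool coordinates, whose origin is the TCP and whose axes are the flange's). Camera axes: x right, y up, looking along -z (the intrinsics and any distortion apply to the point x, -y, -z); pixel columns grow to the right and rows downward; lengths in m; the calibration is good to about 2 mm. A picture is of the moment at which its call begins: read the wrist's pose just before it. camera_params takes no time and is no camera call.
A pose or a line that the arm cannot do raises manip.Unreachable and nothing moves.
- manip.hand_in(): hands the job in; it is judged then, once.
Readings, each from a call of its own:
- manip.current_time(): time.
- manip.current_joint_pos(): joint angles.
- manip.current_qvel(): joint speeds.
- manip.current_joint_efforts(): joint torques, N m.
- manip.current_position(): TCP position.
- manip.current_eef_rot(): TCP orientation.
- manip.current_force(): force on the tool from outside, world axes, zero at the start.
- manip.current_moment(): the same for the moment, N m.
- manip.current_gripper_width(): finger opening in m.
- manip.current_finger_force(): force on a finger pad.
Only numpy, scipy, OpenCV 4.12 (cv2) and the standard library are available. Lean on these libraries where they do the work, as an engineer would, in place of code of your own. Each camera call takes 0.05 s, during which the arm holds its last target. There are 200 camera calls.

## Working session

There is one attempt and no reset: what is moved stays moved. The work goes in short steps, each a Python script; the robot and the scene stay as the last script left them, time stands still between calls to the robot, and variables do not carry over. Pictures are saved under pics/ and viewed, at most 10 in all, crops included, and the job is handed in when it is done.

```bash
mkdir -p pics; ls
python3 - <<'E'
from workcell import manip, cams
import cv2,numpy as np
for n in ("top","scene"):
    im,d=cams.get_image(n); cv2.imwrite(f"pics/{n}0.png",im[:,:,::-1]); np.savez(f"pics/{n}0.npz",im=im,d=d)
    p=cams.camera_params(n); print(n,p)
print(cams.camera_params("wrist"), manip.current_time())
E
```

```text
pics
top {'K': array([[402.51343973,   0.        , 316.48538181],
       [  0.        , 402.51343973, 198.80966218],
       [  0.        ,   0.        ,   1.        ]]), 'T': array([[ 0.01411819,  0.98309416, -0.18255558,  0.34211775],
       [-0.99989748,  0.01344495, -0.00492502, -0.01384831],
       [-0.00238731,  0.1826064 ,  0.9831832 ,  1.40439259],
       [ 0.        ,  0.        ,  0.        ,  1.        ]])}
scene {'K': array([[472.63673072,   0.        , 318.13485828],
       [  0.        , 472.63673072, 196.44505439],
       [  0.        ,   0.        ,   1.        ]]), 'T': array([[-0.60116621, -0.63369954,  0.4868512 ,  1.25711419],
       [ 0.79911413, -0.47368397,  0.37018929,  0.47910041],
       [-0.00397518,  0.61159496,  0.79116105,  1.18326561],
       [ 0.        ,  0.        ,  0.        ,  1.        ]])}
{'K': array([[298.20934147,   0.        , 318.95908444],
       [  0.        , 298.20934147, 193.60080949],
       [  0.        ,   0.        ,   1.        ]]), 'mount': array([[-1.86363931e-04,  9.54423569e-01,  2.98455385e-01,
         7.66133947e-02],
       [ 9.99999939e-01,  8.98677941e-05,  3.37041928e-04,
        -1.42722701e-03],
       [ 2.94859233e-04,  2.98455430e-01, -9.54423527e-01,
        -1.43332614e-01],
       [ 0.00000000e+00,  0.00000000e+00,  0.00000000e+00,
         1.00000000e+00]])} 0.1
```

View pics/top0.png

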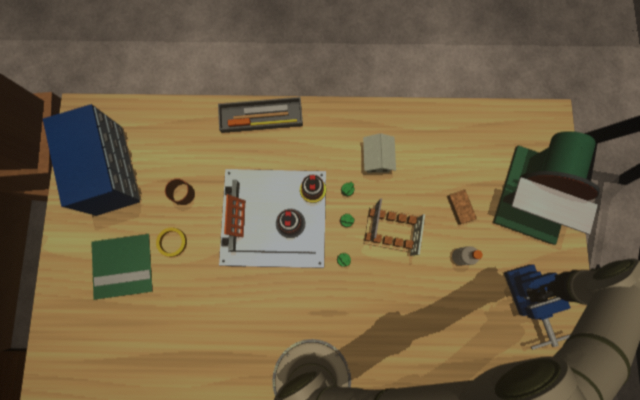

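View pics/scene0.png

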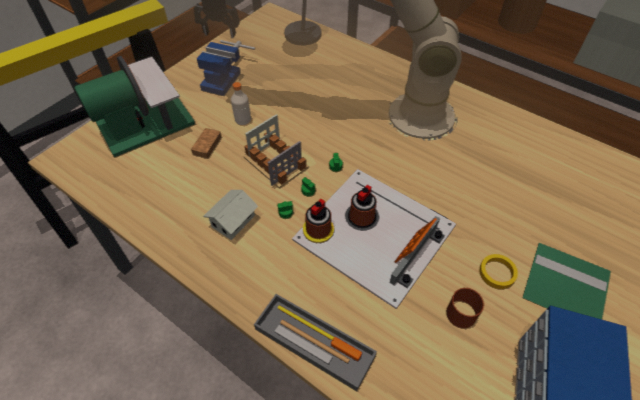

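The top view shows the plate at about (222–326, 170–267), with its axes close to the world's. The drum in use is at (289,222), the spare at (312,187), the orange panel at (235,215) and the rack at (395,228), with its grey panel on the sander side. Next come rough poses, then wrist views.

```bash
cat > h.py <<'E'
from workcell import manip, cams
import cv2,numpy as np
def snap(n,save):
    Tt=np.eye(4)
    if n=="wrist":
        Tt[:3,:3]=manip.current_eef_rot(); Tt[:3,3]=manip.current_position()
    im,d=cams.get_image(n); p=cams.camera_params(n)
    T=Tt@p["mount"] if n=="wrist" else p["T"]
    np.savez(f"pics/{save}.npz",im=im,d=d,T=T,K=p["K"]); cv2.imwrite(f"pics/{save}.png",im[:,:,::-1])
    return im,d,p["K"],T
def load(s):
    f=np.load(f"pics/{s}.npz"); return f["im"],f["d"],f["K"],f["T"]
def ray(px,K,T,z):
    "pixels (N,2) -> world points on plane height z"
    px=np.atleast_2d(px).astype(float)
    r=np.c_[(px[:,0]-K[0,2])/K[0,0],-(px[:,1]-K[1,2])/K[1,1],-np.ones(len(px))]@T[:3,:3].T
    return T[:3,3]+r*((z-T[2,3])/r[:,2])[:,None]
def cloud(d,K,T):
    "per-pixel world points from depth"
    v,u=np.mgrid[:d.shape[0],:d.shape[1]]
    c=np.stack([(u-K[0,2])/K[0,0]*d,-(v-K[1,2])/K[1,1]*d,-d],-1)
    return c@T[:3,:3].T+T[:3,3]
def proj(P,K,T):
    c=(np.atleast_2d(P)-T[:3,3])@T[:3,:3]
    return np.c_[K[0,0]*c[:,0]/-c[:,2]+K[0,2],-K[1,1]*c[:,1]/-c[:,2]+K[1,2]]
def down(yaw): # tool z down, tool x at yaw
    c,s=np.cos(yaw),np.sin(yaw); return np.array([[c,s,0],[s,-c,0],[0,0,-1.]])
E
python3 - <<'E'
from h import *
p=cams.camera_params("top"); K,T=p["K"],p["T"]
print(ray([(222,170),(325,170),(326,267),(220,267)],K,T,.012).round(3), ray([(395,228)],K,T,.05).round(3))
print(manip.current_eef_rot().round(2))
for pos in [(.53,-.02,.36),(.53,-.28,.32)]:
  for yaw in (0,np.pi/2,np.pi,-np.pi/2):
    print(pos,yaw,manip.solve_ik(pos,down(yaw)))
E
```

```text
[[ 0.701  0.332  0.012]
 [ 0.706 -0.036  0.012]
 [ 0.365 -0.043  0.012]
 [ 0.359  0.319  0.012]] [[ 0.497 -0.273  0.05 ]]
[[ 0.9   0.44 -0.  ]
 [ 0.44 -0.9   0.  ]
 [-0.   -0.   -1.  ]]
(0.53, -0.02, 0.36) 0 [ 0.04862959  0.23547623 -0.14768697  1.87213178  0.03989425  1.03680457
 -1.68614776]
(0.53, -0.02, 0.36) 1.5707963267948966 [ 0.3180154   0.2642347  -0.49139217  1.85682481  0.14214652  1.05495767
 -0.22930134]
(0.53, -0.02, 0.36) 3.141592653589793 [ 0.58299335  0.32954243 -0.85861893  1.84297642  0.27917437  1.09499029
  1.19206789]
(0.53, -0.02, 0.36) -1.5707963267948966 [-0.92573452  0.45720482  1.27969009  1.92040874 -0.48645559  1.13030211
 -2.59702156]
(0.53, -0.28, 0.32) 0 [ 0.33078909  0.35838539  0.08392108  1.79699702 -0.03523023  0.9876521
 -1.14199029]
(0.53, -0.28, 0.32) 1.5707963267948966 [ 0.63631211  0.37797671 -0.34122741  1.77761999  0.14628527  1.01076915
  0.23940989]
(0.53, -0.28, 0.32) 3.141592653589793 [ 0.92507404  0.45261968 -0.77456788  1.76018573  0.35528206  1.07437893
  1.59929089]
(0.53, -0.28, 0.32) -1.5707963267948966 [ 0.00803337  0.39314607  0.54668182  1.8165121  -0.23928172  0.99783296
 -2.48996598]
```

Run:
```python
from h import *
manip.movep([.45,-.27,.28],down(0)); snap("wrist","wr")
manip.movep([.50,.13,.36],down(0)); snap("wrist","ws")
print(manip.current_time())
a=np.vstack([load("wr")[0][:, 120:520],load("ws")[0][:,120:520]])
b=np.hstack([load("wr")[0][:, 120:520],load("ws")[0][:,120:520]])
cv2.imwrite("pics/both.png",b[:,:,::-1])
```

```text
3.2167
```

View pics/both.png

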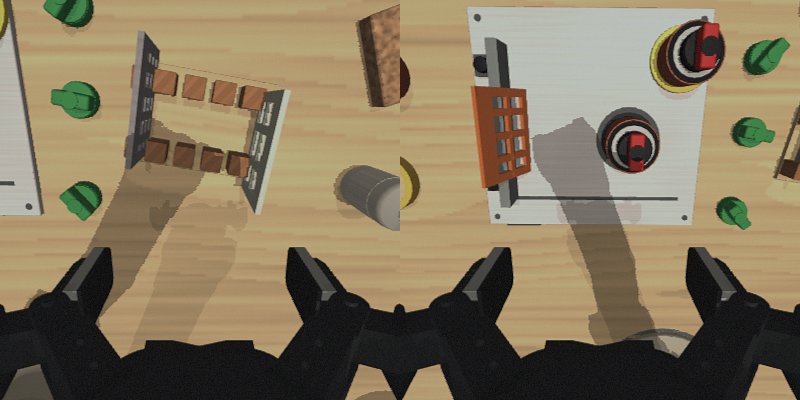

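Left half is the rack: grey panel on the left at (140,100), white on the right at (270,150), eight teeth at (152–265, 80–165). Right half is the sander: orange panel at (500,135), the in-use knob's red bar at (637,150), and the spare at (705,45). Next, measure these with depth and colour.

Run:
```python
from h import *
def hsv(im): return cv2.cvtColor(im,cv2.COLOR_RGB2HSV)
im,d,K,T=load("ws"); C=cloud(d,K,T); H=hsv(im)
# plate: low saturation, bright, plate height
m=((H[...,1]<45)&(abs(C[...,2]-.012)<.012)&(d>0)&(C[...,0]>.34)&(C[...,0]<.73)).astype(np.uint8)
m[245:]=0
n,l,s,c=cv2.connectedComponentsWithStats(m); k=1+np.argmax(s[1:,4]); print(s[k], "plate z",np.median(C[l==k][:,2]))
hull=cv2.convexHull(cv2.findContours((l==k).astype(np.uint8),cv2.RETR_EXTERNAL,cv2.CHAIN_APPROX_NONE)[0][0])[:,0]
P=ray(hull,K,T,.012)[:,:2].astype(np.float32)
r=cv2.minAreaRect(P); print("plate rect",r)
# orange
m=(H[...,0]<14)&(H[...,1]>130)&(H[...,2]>60)&(d>0)
for nm,mm in (("panel",m&(C[...,1]>.19)&(C[...,2]>.01)),("knob",m&(C[...,2]>.11)&(C[...,1]<.16)&(C[...,0]<.58)),("spare",m&(C[...,2]>.11)&(C[...,1]<.1)&(C[...,0]>.58))):
    Q=C[mm]; print(nm,len(Q),Q.min(0).round(4),Q.max(0).round(4),np.median(Q,0).round(4))
    if nm=="panel":
        q=Q.mean(0); w=np.linalg.svd(Q-q,full_matrices=False)[2]; nn=w[2]*np.sign(w[2][2]); res=(Q-q)@nn; 
        g=abs(res)<.006; q=Q[g].mean(0); w=np.linalg.svd(Q[g]-q,full_matrices=False)[2]; nn=w[2]*np.sign(w[2][2])
        print("n",nn,"lean",np.arcsin(nn[2]),"az",np.arctan2(nn[1],nn[0]),"rms",((Q[g]-q)@nn).std(),"mean",q)
        u,v=np.where(mm)[::-1]; hh=cv2.minAreaRect(np.c_[u,v].astype(np.float32)); print(hh)
        np.save("pics/panelpts.npy",Q[g])
    else:
        top=Q[Q[:,2]>np.percentile(Q[:,2],90)-.006]; print("top z",np.median(top[:,2]),cv2.minAreaRect(top[:,:2].astype(np.float32)))
im,d,K,T=load("wr"); C=cloud(d,K,T); H=hsv(im)
m=((H[...,0]<14)&(H[...,1]>110)&(abs(C[...,2]-.05)<.006)&(C[...,1]>-.40)&(C[...,1]<-.18)).astype(np.uint8)
n,l,s,c=cv2.connectedComponentsWithStats(m)
for k in range(1,n):
    if s[k,4]>30:
        Q=C[l==k]; uv=np.argwhere(l==k)[:,::-1]; print(s[k],cv2.minAreaRect(ray(uv,K,T,.05)[:,:2].astype(np.float32)),np.median(Q[:,2]))
```

```text
[  187     6   248   219 36203] plate z 0.012727550792474507
plate rect ((0.5345762968063354, 0.14328759908676147), (0.3592796325683594, 0.3399883806705475), 89.44518280029297)
panel 4361 [0.4423 0.2442 0.0106] [0.6547 0.5062 0.1198] [0.5406 0.274  0.0777]
n [ 0.37344556 -0.2530674   0.89246586] lean 1.1027820927919638 az -0.5955716412114385 rms 0.0033541528754570215 mean [0.54432998 0.29280737 0.07586304]
((141.52069091796875, 114.32960510253906), (237.64047241210938, 105.30445861816406), 16.389541625976562)
knob 346 [0.4928 0.0708 0.1137] [0.5378 0.0932 0.1418] [0.5244 0.0843 0.1396]
top z 0.13967087226605152 ((0.5150706768035889, 0.08408664166927338), (0.01819099485874176, 0.044534459710121155), 89.2880859375)
spare 589 [ 0.6108 -0.0098  0.1143] [0.6563 0.0175 0.1426] [0.6293 0.0114 0.1393]
top z 0.13961480173484536 ((0.6335920691490173, 0.008014886640012264), (0.01843479461967945, 0.04552507400512695), 89.48438262939453)
[272  69  25  26 503] ((0.546571671962738, -0.2284449189901352), (0.02571597881615162, 0.025267280638217926), 79.370849609375) 0.05057355727556301
[302  75  25  
[... 341 characters left out ...]
372161865234), (0.026548152789473534, 0.025180011987686157), 81.1008529663086) 0.050657703471366555
[264 140  23  24 409] ((0.4647447466850281, -0.2144920974969864), (0.025283822789788246, 0.02648196741938591), 79.82010650634766) 0.05057713471353187
[293 145  22  23 390] ((0.4584203362464905, -0.24983735382556915), (0.02423878386616707, 0.02644219435751438), 80.4684829711914) 0.05068971628807223
[321 150  22  23 395] ((0.452421098947525, -0.2846629321575165), (0.02577139623463154, 0.026343289762735367), 80.48212432861328) 0.05058260765167771
[347 154  24  23 401] ((0.44644612073898315, -0.31967929005622864), (0.026548141613602638, 0.026340434327721596), 79.93946838378906) 0.05052452775133692
```

Run:
```python
from h import *
im,d,K,T=load("ws"); C=cloud(d,K,T); H=cv2.cvtColor(im,cv2.COLOR_RGB2HSV)
m=((H[...,0]<14)&(H[...,1]>130)&(H[...,2]>60)&(d>0)&(C[...,1]>.2)&(C[...,1]<.32)).astype(np.uint8)
n,l,s,c=cv2.connectedComponentsWithStats(m); k=1+np.argmax(s[1:,4]); print(s[k])
Q=C[l==k]; nn=np.array([0,-1,.35])
for i in range(5):
    q=Q.mean(0); w=np.linalg.svd(Q-q,full_matrices=False)[2]; nn=w[2]*np.sign(w[2][2]); res=(Q-q)@nn; Q=Q[abs(res)<max(.003,2*res.std())]
print(len(Q),"n",nn,"lean",np.arcsin(nn[2]),"az",np.arctan2(nn[1],nn[0]),"rms",res.std(),"mean",q)
ex=np.array([-nn[1],nn[0],0]);ex/=np.linalg.norm(ex); ez=np.cross(nn,ex); ez*=np.sign(ez[2]); print("ex",ex,"ez",ez)
a=(Q-q)@ex;b=(Q-q)@ez; R=cv2.minAreaRect(np.c_[a,b].astype(np.float32)); print(R)
print("face centre",q+R[0][0]*ex+R[0][1]*ez)
```

```text
[ 191   86   59  102 3874]
3569 n [-0.00963069 -0.9379118   0.34674011] lean 0.35409335713609963 az -1.5810641963226468 rms 0.0007801099687225507 mean [0.5314634  0.26830328 0.07764065]
ex [ 0.99994729 -0.01026769  0.        ] ez [0.00356022 0.34672183 0.93796124]
((-0.00299728661775589, -0.012724079191684723), (0.11469694972038269, 0.13000380992889404), 89.91889190673828)
face centre [0.52842097 0.26392234 0.06570596]
```

The panel fit agrees with the nominal lean and height to within 1 mm. Grasp it, lift it and carry it over the middle slot.

```bash
cat >> h.py <<'E'
ez=np.array([0.00356022,0.34672183,0.93796124]); ex=np.array([0.99994729,-0.01026769,0.]); n=np.cross(ex,ez)
pc=np.array([.52842,.26392,.06571])-.003*n; po=pc-.055*ez   # panel origin
Rp=np.c_[ex,np.cross(-ez,ex),-ez]
slot=np.array([.49655,-.2742,.010]); ryaw=-.1685
S=.078  # TCP height above panel lower edge in grasp
E
python3 - <<'E'
from h import *
print(n,po)
manip.movep(po+(S+.09)*ez,Rp)
print(manip.move_linear(po+S*ez,rate=.08,force_limit=15))
manip.clamp(40); print("w",manip.current_gripper_width(),manip.current_position()-(po+S*ez),manip.current_force())
p=manip.current_position()
manip.move_linear(p+.05*ez+.03*n,rate=.1)
p=manip.current_position(); manip.move_linear([p[0],p[1],.33],rate=.2)
manip.movep(slot+[0,0,S+.10],down(ryaw))
snap("wrist","wp"); print(manip.current_gripper_width(),manip.current_time(),manip.current_force())
E
```

```text
[-0.0096307  -0.9379118   0.34674011] [0.52825308 0.24766403 0.01308191]
False
w 0.005427786178925461 [ 3.98155006e-05 -1.63953911e-03  5.24674036e-04] [-0.71666709 -2.49280092  5.50165873]
0.005382517341587486 10.125 [-0.29638122 -0.34753936 -1.15542032]
```

View pics/wp.png

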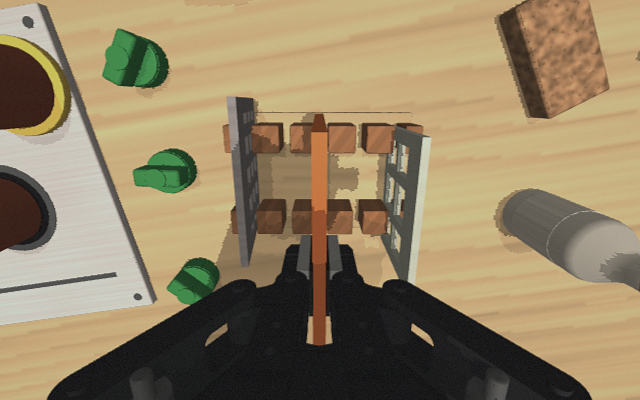

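The panel is held square at column 320, lined up with the gap between the inner teeth (about 314–327). Check the offset numerically in the tool frame before lowering.

Run:
```python
from h import *
im,d,K,T=load("wp"); C=cloud(d,K,T); H=cv2.cvtColor(im,cv2.COLOR_RGB2HSV)
p=manip.current_position(); R=manip.current_eef_rot(); L=(C-p)@R
m=((H[...,0]<16)&(H[...,1]>100)&(abs(C[...,2]-.0505)<.004)&(d>0)).astype(np.uint8)
nn,l,s,c=cv2.connectedComponentsWithStats(m)
for k in range(1,nn):
    if s[k,4]>150:
        uv=np.argwhere(l==k)[:,::-1]; r=(ray(uv,K,T,.05)-p)@R
        print(s[k],"x",np.percentile(r[:,0],[1,99]).round(4),"y",np.percentile(r[:,1],[1,99]).round(4))
o=(H[...,0]<14)&(H[...,1]>130)&(abs(L[...,1])<.012)&(C[...,2]>.09)&(C[...,2]<.25)&(d>0)
Q=L[o]; print("panel y",np.percentile(Q[:,1],[2,50,98]),"x",np.percentile(Q[:,0],[1,99]),"z",np.percentile(Q[:,2],[1,99]))
t=o&(L[...,2]<-.02)
A=np.c_[L[t][:,0],np.ones(t.sum())]; print("top edge slope/offset",np.linalg.lstsq(A,L[t][:,1],rcond=None)[0])
print(p-slot)
```

```text
[  0  48  33  81 629] x [0.0522 0.1171] y [-0.289  -0.2586]
[223 125   8  28 155] x [0.029 0.054] y [-0.0906 -0.0856]
[251 125  29  28 760] x [0.029 0.054] y [-0.0643 -0.0393]
[290 125  22  28 587] x [0.029 0.054] y [-0.0287 -0.0097]
[328 125  28  28 765] x [0.029 0.054] y [0.007  0.0321]
[365 125  30  28 782] x [0.029 0.054] y [0.0421 0.0679]
[  0 202  16  49 336] x [-0.0721 -0.0232] y [-0.3333 -0.3133]
[257 209  26  25 611] x [-0.0549 -0.0285] y [-0.0646 -0.0397]
[292 209  20  25 475] x [-0.0549 -0.0285] y [-0.029  -0.0096]
[327 209  26  25 607] x [-0.0549 -0.0296] y [0.0067 0.0318]
[361 209  27  25 614] x [-0.0549 -0.0296] y [0.0422 0.0675]
panel y [-0.00424973 -0.00131511  0.00138798] x [-0.03220388  0.06615704] z [-0.03676341  0.03594413]
top edge slope/offset [-0.00045006 -0.00142455]
[0.00087371 0.00116689 0.17808729]
```

Run:
```python
from h import *
p0=manip.current_position(); R0=manip.current_eef_rot(); t=p0+.0029*R0[:,1]; t[2]=.056+S
manip.move_linear(t,rate=.08); manip.hold(.3)
im,d,K,T=snap("wrist","wq")
p=manip.current_position(); R=manip.current_eef_rot(); print("err",(p-t).round(4),"rot",R[:,2].round(4),np.arctan2(R[1,0],R[0,0]))
C=cloud(d,K,T); H=cv2.cvtColor(im,cv2.COLOR_RGB2HSV)
L=(C-p)@R
m=((H[...,0]<16)&(H[...,1]>100)&(abs(C[...,2]-.0505)<.004)&(d>0)).astype(np.uint8)
nn,l,s,c=cv2.connectedComponentsWithStats(m)
for k in range(1,nn):
    if s[k,4]>150:
        uv=np.argwhere(l==k)[:,::-1]; r=(ray(uv,K,T,.05)-p)@R
        if abs(r[:,1].mean())<.1: print(s[k],"x",np.percentile(r[:,0],[1,99]).round(4),"y",np.percentile(r[:,1],[1,99]).round(4))
for z0,z1 in ((-.04,-.02),(-.02,0),(0,.03),(.03,.08)):
    o=(H[...,0]<14)&(H[...,1]>130)&(abs(L[...,1])<.02)&(L[...,2]>z0)&(L[...,2]<z1)&(d>0)&(C[...,2]>.055)
    if o.sum()>20: print("panel z",z0,o.sum(),np.percentile(L[o][:,1],[2,50,98]).round(4))
```

```text
err [ 0.0002 -0.      0.0003] rot [ 6.e-04 -2.e-04 -1.e+00] -0.1684756100640311
[ 231  131   36   34 1145] x [0.0286 0.0538] y [-0.0675 -0.0421]
[ 279  131   32   34 1061] x [0.0286 0.0538] y [-0.0315 -0.0081]
[ 327  131   33   34 1107] x [0.0286 0.0537] y [0.0048 0.0291]
[ 371  131   37   34 1165] x [0.0286 0.0537] y [0.0392 0.065 ]
[420 131  23  11 168] x [0.0463 0.0537] y [0.0751 0.0911]
[240 231  32  30 882] x [-0.0553 -0.029 ] y [-0.0675 -0.0423]
[282 231  30  24 275] x [-0.0469 -0.0288] y [-0.0318 -0.0086]
[326 231  30  29 295] x [-0.0515 -0.029 ] y [0.0053 0.0292]
[366 231  33  30 894] x [-0.0553 -0.029 ] y [0.0391 0.0648]
panel z -0.04 3061 [-0.0042 -0.0013  0.0014]
panel z -0.02 74 [-0.0047 -0.0009  0.0022]
panel z 0 54 [-0.004  -0.0013  0.0012]
panel z 0.03 44 [-0.0041 -0.0013  0.0011]
```

The panel centre (-1.3 mm) and slot centre (-1.35 mm) now coincide. Lower it in.

Run:
```python
from h import *
p=manip.current_position(); f0=manip.current_force()
t=p.copy(); t[2]=.010+S-.004
print("stop",manip.move_linear(t,rate=.05,force_limit=8)); q=manip.current_position(); print(q-p,"edge z",q[2]-S,manip.current_force()-f0,manip.current_gripper_width())
snap("scene","sc1"); print(manip.current_time())
im=load("sc1")[0][90:220,200:360]; cv2.imwrite("pics/sc1c.png",cv2.resize(im,None,fx=4,fy=4)[:,:,::-1])
```

```text
stop True
[ 7.66565632e-04 -2.34940586e-05 -4.46299114e-02] edge z 0.011698145879275881 [0.45854776 0.82508109 5.33890409] 0.005624442996273777
12.1667
```

View pics/sc1c.png

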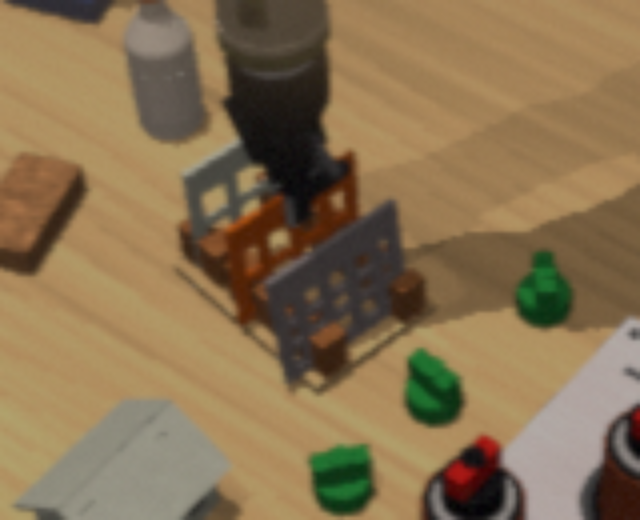

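Run:
```python
from h import *
manip.open_gripper()
p=manip.current_position(); print(manip.move_linear(p+[0,0,.15],rate=.15,force_limit=15))
im,d,K,T=snap("wrist","wafter"); C=cloud(d,K,T); H=cv2.cvtColor(im,cv2.COLOR_RGB2HSV)
L=(C-slot)@down(ryaw)
o=(H[...,0]<14)&(H[...,1]>150)&(d>0)&(C[...,2]>.06)&(np.hypot(L[...,0],L[...,1])<.09)
Q=C[o]; print("n",o.sum(),"z pct",np.percentile(Q[:,2],[2,50,90,98]),"x",np.percentile(L[o][:,0],[1,99]),"y",np.percentile(L[o][:,1],[1,50,99]))
t=o&(C[...,2]>np.percentile(Q[:,2],98)-.004)
print("top z vs x slope",np.polyfit(L[t][:,0],C[t][:,2],1),manip.current_time())
# knob IK options
k=np.array([.5148,.0838,.093+.035-0.0]); 
for yaw in (0,np.pi):
  print(yaw,[ (a,None if (q:=manip.solve_ik(k+[0,0,-.019],down(yaw+a))) is None else q[6].round(2)) for a in (-2.5,-1.3,0,1.3,2.5)])
```

```text
False
n 810 z pct [0.11906201 0.12073424 0.1215654  0.12203559] x [-0.0609012  0.0674336] y [-0.00373318 -0.00027558  0.00165872]
top z vs x slope [0.00052866 0.12072152] 14.1167
0 [(-2.5, np.float64(0.94)), (-1.3, np.float64(-2.26)), (0, np.float64(-1.79)), (1.3, np.float64(-0.79)), (2.5, np.float64(0.11))]
3.141592653589793 [(-2.5, np.float64(-1.3)), (-1.3, np.float64(-0.4)), (0, np.float64(0.29)), (1.3, np.float64(1.59)), (2.5, np.float64(-2.27))]
```

The panel is fully seated: its top is level at 120.7 mm. For the knob, view it from two opposite yaws so the wrist-camera bias cancels.

Run:
```python
from h import *
manip.movep([.45,-.1,.30],down(1.5))
res=[]
for i,yaw in enumerate((np.pi,0)):
    manip.movep([.5148,.0825,.26],down(yaw)); manip.hold(.2)
    im,d,K,T=snap("wrist",f"k{i}"); C=cloud(d,K,T); H=cv2.cvtColor(im,cv2.COLOR_RGB2HSV)
    m=((H[...,0]<10)|(H[...,0]>170))&(H[...,1]>150)&(abs(C[...,2]-.1395)<.004)&(np.hypot(C[...,0]-.515,C[...,1]-.083)<.04)
    uv=np.argwhere(m)[:,::-1]; P=ray(uv,K,T,.139)[:,:2].astype(np.float32)
    r=cv2.minAreaRect(P); print(m.sum(),np.median(C[m][:,2]),r); res.append(r[0])
print(np.mean(res,0),np.subtract(res[0],res[1])/2,manip.current_time(),manip.current_joint_pos().round(2))
```

```text
555 0.1396952218379855 ((0.5136808753013611, 0.0831725224852562), (0.017266958951950073, 0.04511164873838425), 89.29930877685547)
552 0.13971651457769832 ((0.5135899186134338, 0.08308257162570953), (0.01691453903913498, 0.0450141578912735), 89.98101043701172)
[0.5136354  0.08312755] [4.54783440e-05 4.49754298e-05] 16.9167 [ 0.26  0.39 -0.71  2.    0.33  0.86  0.94]
```

View pics/k1.png

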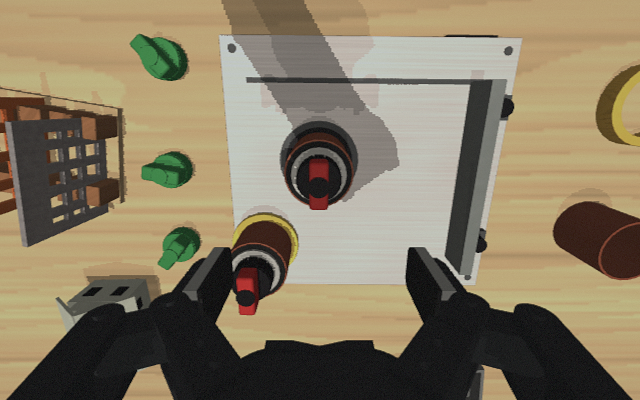

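This view is still at yaw π (the half turn was treated as equivalent). The in-use knob's bar is at (318,185), along world x, and the spare is at (247,290). The estimates agree to under 1.5 mm, so descend and grip here.

```bash
cat >> h.py <<'E'
def yaw_now():
    R=manip.current_eef_rot(); return np.arctan2(R[1,0],R[0,0])
def stepto(pos,yaw):
    q=manip.solve_ik(pos,down(yaw)); c=np.array(manip.current_joint_pos())
    if q is None or abs(np.array(q)-c).max()>.6: raise RuntimeError(f"ik {q} from {c}")
    manip.goto_joints(q)
E
python3 - <<'E'
from h import *
k=np.array([.5142,.0832]); print("yaw",yaw_now())
R=down(np.pi)
manip.move_linear([*k,.16],rot=R,rate=.12)
print("contact",manip.move_linear([*k,.1185],rate=.06,force_limit=8),manip.current_position())
manip.clamp(70); manip.hold(.3)
print("w",manip.current_gripper_width(),manip.current_position(),manip.current_force(),manip.current_moment(),manip.current_finger_force(),manip.current_joint_pos().round(2))
m0=manip.current_moment()[2]; p=np.array([*k,.1185]); y0=yaw_now()%(2*np.pi)
for a in (-.04,-.08,-.12,-.16,-.2):
    stepto(p+[0,0,.0013*abs(a)],y0+a); m=manip.current_moment()[2]-m0
    print("CW",a,round(m,3),round(yaw_now()%(2*np.pi)-y0,3),manip.current_force().round(1))
    if abs(m)>.7: break
print(manip.current_time())
E
```

```text
yaw -3.1415844052649553
contact False [0.51429539 0.08334535 0.11855394]
w 0.016600159186153207 [0.51430453 0.08298898 0.11878022] [-1.3326526  -2.10865659  6.2088461 ] [-0.27687756  0.19687624  0.06337196] 68.17938566207886 [ 0.11  0.58 -0.55  2.14  0.56  0.57  0.73]
CW -0.04 0.016 -0.039 [-0.1 -2.5  6.1]
CW -0.08 0.559 -0.077 [-0.8 -2.5  5.7]
CW -0.12 1.286 -0.116 [ 0.2 -4.6  5.4]
20.425
```

Clockwise comes up solid (1.3 N m by 0.12 rad). Back off and try counter-clockwise.

Run:
```python
from h import *
k=np.array([.5142,.0832]); p=np.array([*k,.1185]); y0=np.pi
for a in (-.06,0,.05,.1,.15,.2,.3,.5,.7,.9,1.1,1.3):
    stepto(p+[0,0,.0002+.0013*max(a,0)],y0+a); m=manip.current_moment()[2]
    print("CCW",a,round(m,3),round((yaw_now()-y0)%(2*np.pi),3),manip.current_force().round(1),manip.current_joint_pos()[6].round(2),manip.current_gripper_width().round(4))
    if a>=0 and abs(m)>.7: break
print(manip.current_time())
```

```text
Traceback (most recent call last):
AttributeError: 'float' object has no attribute 'round'
```

Run:
```python
from h import *
k=np.array([.5142,.0832]); p=np.array([*k,.1185]); y0=np.pi
for a in (0,.05,.1,.15,.2,.3,.5,.7,.9,1.1,1.3):
    stepto(p+[0,0,.0002+.0013*max(a,0)],y0+a); m=manip.current_moment()[2]
    print("CCW",a,round(m,3),round((yaw_now()-y0)%(2*np.pi),3),manip.current_force().round(1),round(manip.current_joint_pos()[6],2),round(manip.current_gripper_width(),4))
    if a>=0 and abs(m)>.7: break
print(manip.current_time())
```

```text
CCW 0 0.118 0.001 [ 0.1 -2.5  6.6] 0.73 0.0164
CCW 0.05 0.045 0.049 [ 0.2 -0.7  4.5] 0.77 0.0166
CCW 0.1 0.077 0.098 [ 0.  -0.3  3. ] 0.8 0.0165
CCW 0.15 0.07 0.148 [-0.6 -0.7  2.8] 0.84 0.0166
CCW 0.2 0.059 0.197 [ 0.3 -1.1  2.1] 0.88 0.0166
CCW 0.3 -0.023 0.296 [-0.7  1.1 -0.6] 0.95 0.0164
CCW 0.5 0.035 0.493 [-0.8 -0.4 -0.4] 1.11 0.0164
CCW 0.7 0.029 0.691 [-1.1  0.3 -0. ] 1.26 0.0162
CCW 0.9 0.03 0.89 [-0.3 -1.  -0.8] 1.42 0.0167
CCW 1.1 0.029 1.09 [-1.1 -0.9 -1.1] 1.58 0.0166
CCW 1.3 0.053 1.29 [-0.4 -1.5 -1.4] 1.75 0.0167
23.5583
```

Counter-clockwise it turns freely, so it is right-handed. Joint 7 has room to reach 2.25 rad without re-gripping; continue.

Run:
```python
from h import *
k=np.array([.5142,.0832]); p=np.array([*k,.1185]); y0=np.pi
for a in (1.5,1.7,1.9,2.05,2.15,2.25):
    stepto(p+[0,0,.0002+.0013*a],y0+a); m=manip.current_moment()[2]
    print("CCW",a,round(m,3),round((yaw_now()-y0)%(2*np.pi),3),manip.current_force().round(1),manip.current_joint_pos().round(2),round(manip.current_gripper_width(),4))
    if abs(m)>.7: break
print(manip.current_time())
```

```text
CCW 1.5 -0.037 1.49 [-0.1 -2.1 -0.9] [ 0.37  0.7  -0.95  2.12  0.85  0.77  1.92] 0.0164
CCW 1.7 -0.035 1.69 [ 0.5 -3.5  0.7] [ 0.39  0.72 -1.    2.12  0.88  0.8   2.08] 0.0163
CCW 1.9 0.02 1.89 [-0.  -4.4 -1.6] [ 0.42  0.74 -1.05  2.12  0.91  0.83  2.25] 0.0166
CCW 2.05 -0.005 2.04 [-0.5 -5.1 -0.6] [ 0.43  0.76 -1.08  2.12  0.93  0.86  2.38] 0.0163
CCW 2.15 -0.033 2.141 [-0.4 -4.5 -1.7] [ 0.44  0.77 -1.1   2.12  0.94  0.88  2.47] 0.0166
CCW 2.25 -0.024 2.241 [-0.1 -4.7 -2.3] [ 0.45  0.78 -1.13  2.12  0.96  0.89  2.56] 0.0165
25.1583
```

Run:
```python
from h import *
p=manip.current_position(); print(p)
print("resist",manip.move_linear(p+[0,0,.02],rate=.04,force_limit=10),manip.current_position()-p,manip.current_force(),manip.current_joint_pos().round(2),manip.current_time())
```

```text
[0.51423114 0.0828318  0.12145401]
resist False [2.87520696e-05 2.47902547e-04 2.01195594e-02] [ 1.19280737 -0.55772756 -2.1141475 ] [ 0.48  0.77 -1.18  2.1   0.93  0.94  2.58] 25.8
```

Run:
```python
from h import *
print(manip.solve_ik([.5142,.0832,.199],manip.current_eef_rot()))
try: print(manip.move_linear([.5142,.0832,.199],rate=.06,force_limit=10))
except manip.Unreachable as e: print("unreachable",e)
manip.hold(.5)
print(manip.current_position(),manip.current_eef_rot().round(3),manip.current_force(),manip.current_gripper_width(),manip.current_joint_pos().round(3),manip.current_time())
snap("scene","fin"); im=load("fin")[0][70:270,190:470]; cv2.imwrite("pics/finc.png",cv2.resize(im,None,fx=2.8,fy=2.8)[:,:,::-1])
```

```text
[-0.96979634  0.64880824  1.1164917   2.13585648 -0.79741945  0.86256585
 -1.8242069 ]
unreachable the arm cannot follow that straight line within its joint ranges
[0.51422138 0.08287943 0.14142662] [[ 0.628 -0.778 -0.   ]
 [-0.778 -0.628  0.   ]
 [-0.     0.    -1.   ]] [ 0.10429776 -0.16920552 -1.8090393 ] 0.0165339604178874 [ 0.485  0.773 -1.182  2.103  0.93   0.939  2.585] 26.3
```

View pics/finc.png

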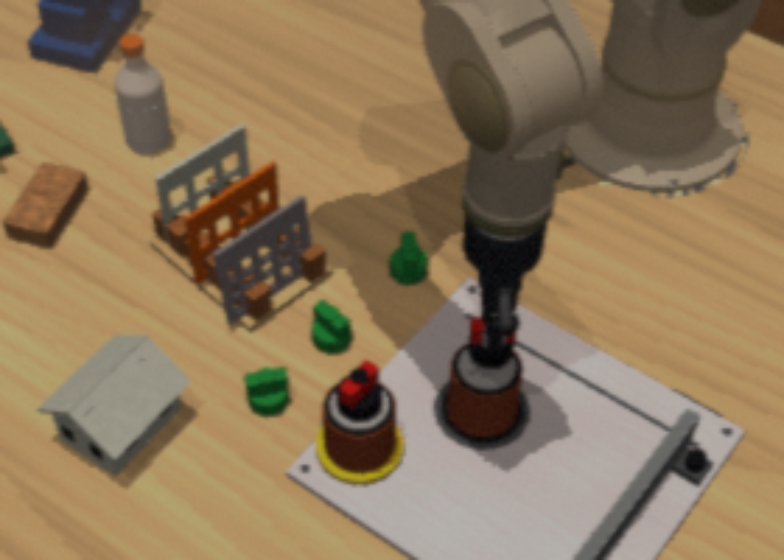

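The knob is off and clear of the 16 mm hub. The panel stands in the middle slot and everything else is undisturbed. Joint 7 is near its limit, so rise while turning the wrist back.

Run:
```python
from h import *
t=np.array([.5142,.0832,.199])
print(manip.move_linear(t,rot=down(np.pi+1.4),rate=.03)); manip.hold(.7)
print(manip.current_position(),manip.current_eef_rot()[:,2].round(4),manip.current_force(),manip.current_gripper_width(),manip.current_joint_pos().round(2),abs(manip.current_qvel()).max(),manip.current_time())
im,d,K,T=snap("scene","fin2"); C=cloud(d,K,T); H=cv2.cvtColor(im,cv2.COLOR_RGB2HSV)
m=((H[...,0]<8)|(H[...,0]>172))&(H[...,1]>160)&(C[...,2]>.17)&(np.hypot(C[...,0]-.514,C[...,1]-.083)<.05)
print(m.sum(),"bar z range",np.percentile(C[m][:,2],[2,98]),"mean",C[m].mean(0))
c=im[110:260,290:440]; cv2.imwrite("pics/fin2c.png",cv2.resize(c,None,fx=3.5,fy=3.5)[:,:,::-1])
```

```text
False
[0.51419751 0.083214   0.19901853] [ 0. -0. -1.] [ 0.86058267 -0.42210018 -2.5760062 ] 0.016744464106426434 [ 0.45  0.6  -1.06  2.06  0.69  0.89  1.97] 0.0009964079025067186 29.1167
63 bar z range [0.19003586 0.22016559] mean [0.52261628 0.09953001 0.21028756]
```

View pics/fin2c.png

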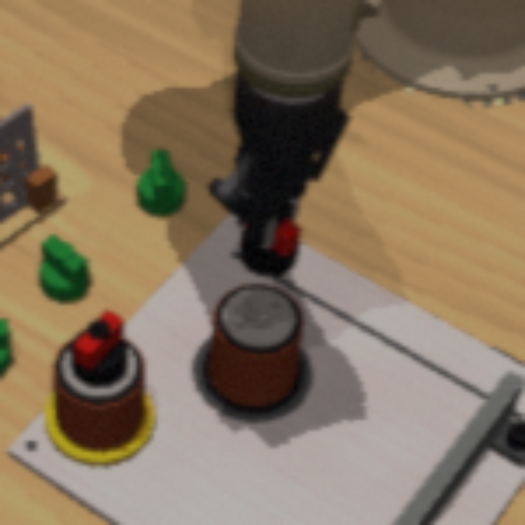

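The knob is held upright above the bare drum. Its bar top reads 0.220 m against 0.139 m seated, so it is about 80 mm up, and it is still.

```bash
python3 -c "
from workcell import manip
print(manip.hand_in())"
```

```text
the job is handed in; nothing more can be done
None
```

The job is handed in: the orange panel stands fully down in the rack's middle slot, and the in-use drum's knob, a right-hand thread that came off counter-clockwise, is held upright and still about 80 mm above its seat over the drum.

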